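# Lift the vane rotor out of the filler pump for inspection

## Task

The pump of this filling machine stands open for its hygiene check. First wet the gripper's fingertips with disinfectant by pressing the sprung dish of the canister right down with them and letting it spring back up; then take the vane rotor by its T-handle, lift it straight up out of the pump bore without tipping it, and finish while still holding it by the handle, level and still, over the bore (so that drips fall back in) with at least 5 cm of air between its underside and the pump bed's top face. Leave the bottle, filling horn, spanner and brush where they are.

Things in the scene. Friction and masses are not known exactly. Their poses are not given: they have to be found in the camera images.
- pump: Fixed steel pump bed, 300 x 300 mm, 55 mm high, with a 176 mm round bore in its middle, its floor 10 mm above the work surface, and a drive stub (23 mm wide, 14 mm high) in that. Pillars 42 mm wide, tops 97 mm up, at x, y = +-118 mm. Origin: centre of its underside, on the bore's axis; z up, x to the cover lying open beyond the bed (x 172 to 408 mm, y +-125 mm, up to 115 mm high)
- rotor: Loose vane rotor, 0.5 to 0.8 kg, standing on the bore's floor, at any yaw: steel hub 84 mm wide, 32 mm high, with 12 thin pale plastic vanes out to 164 mm diameter and a T-handle on top; a 29 mm hole under the hub, 18 mm deep, fits loosely over the drive stub. Origin: centre of the hub's underside; z up, x along the handle's cross bar. Centre of mass on the axis
- rotor_handle (a point): Centre of the T-handle's cross bar, 82 mm above the rotor's origin. The bar is 90 mm long along the rotor's x, 14 mm thick across (rotor's y), 16 mm high, flat-sided; it sits on a round stem of 14 mm diameter and has 46 mm of free height below its centre down to a small collar, 50 mm to the hub
- canister: Fixed steel plunger canister, 92 mm wide, in a holder with a 124 mm round foot bolted to the work surface; a round sprung dish sits on top of its neck. Its wide dish tells it from the bottle with the screw cap; the two may stand in either of two places. Origin: centre of its foot, on the work surface, z up
- dish_top (a point): Centre of the upper face of the canister's dish, where it is pressed straight down: 158 mm above the canister's origin with the dish up. The face is flat, 71 mm in diameter inside a thin rim 3.5 mm high
- dish (a joint): How far the dish is pressed down, in m: 0 is up, 0.010 is fully down (its stop). The spring pushes back with about 3 N at the top and 8 N at the stop and returns the dish when let go
- bottle: Bystander: loose pale plastic bottle with a screw cap, 72 mm across, 170 mm tall. Origin: centre of its underside
- horn: Bystander: loose steel filling horn standing on its 90 mm flange, 190 mm tall, narrowing to 22 mm. Origin: centre of its underside
- spanner: Bystander: loose steel spanner 200 mm long, lying flat. Origin: about the middle of its underside; x along its length
- brush: Bystander: loose cleaning brush 200 mm long, lying flat. Origin: about the middle of its underside; x along its length

How it is judged:
By the outcome, as a careful person would: the job done as asked, in the order asked, and still so for the second after the job is handed in, while the arm keeps its last pose, push and grip.
It also fails if it takes over 48 s, if anything falls off the work surface, if the arm or the gripper's body presses on something with over 40 N, if the wrist force passes 120 N, or if a joint passes its speed limit or range.

## Robot

A 6-joint arm with a two-finger parallel gripper is mounted at the origin on the work surface. World frame = base frame: x ahead of the robot, y to its left, z up, the work surface at z = 0. Lengths are in m, angles in rad, forces in N, time in s.
With the tool pointing down it reaches from about 0.35 to 0.875 m from the base axis. Payload 15.5 kg.
Tool frame: the origin (TCP) lies midway between the tips of the shut fingers; the grasp point (between the pads) lies 19 mm behind it (env.grasp_offset is the distance from the TCP to the grasp point, in m); x points along the fingers, y is the direction in which the jaws open and shut, and the axes are right-handed (so a half turn about x gives the same grasp; the last joint's range is limited). The gripper opens to 85 mm and grips with 20 to 120 N. Pads are 22 mm wide; open, the fingers measure 114 mm over their backs; the gripper's body (76 mm by 85 mm) begins 54 mm behind the grasp point. The pads swing forward as they close: fully open they stand 13 mm farther back than shut.
Start: joints at [-1.375, 0.494, 1.345, -0, 1.302, -0.096], TCP at [0.18, -0.599, 0.231] pointing down, gripper open.
Joint ranges: [-2.91, 2.91], [-0.82, 2.16], [0.22, 2.67], [-1.22, 4.37], [0.12, 2.79], [-3.08, 3.08]. Speed limits (rad/s): [1.89, 1.89, 2.57, 3.01, 3.01, 3.01].

## Interface

Orientations are given as a unit quaternion [w, x, y, z].
In Python, from rig import status, cams, env gives the robot as it stands.
- The arm moves only by the tool apply_moves, never from a script. Its argument "motion" is a list of rows, each a list of 6 numbers: the shift along the tool's x, y, z in cm, then the turn, a rotation vector about the tool's x, y, z in degrees. In form: [[tx, ty, tz, rx, ry, rz], ...]. A call has 1 to 8 rows; each row shifts and turns the pose as measured when the row begins, along the tool's axes as they then stand; what a row does not reach is not made up. A row lasts 1/10 s, in which the tool goes at most 50 mm and 8.59 degrees, less where a joint would pass 70% of its speed; a pose out of reach is approached as far as the arm can. A call is refused whole if a number of a shift passes 5 or a number of a turn 8.59, either way. A call with a gripper value outside its range is refused whole. "hand" is the opening, from -1 (shut) to 1 (fully open), set as the call begins (left out, the last holds). The fingers move at their own pace and stop on an object; the grip force is fixed at half the most. Time passes only in rows, so rows that do not move let the fingers close. It gives the time, the measured TCP pose, the force and the opening at its end, in the units of the state.
- status.observe(): the state, without advancing time (a new reading comes with each control period).
- cams.snapshot(name): name is "scene" or "top"; returns a dict with "color" (384x512x3 uint8, blue, green, red), "fx", "fy", "cx", "cy" (pixels), "rvec" (rotation vector, rad) and "tvec" (3), from world to camera coordinates, as OpenCV has them. Camera axes: x right, y down, z forward; pixel columns grow to the right and rows downward; lengths in m; the calibration is good to about 2 mm. A picture is of the moment at which its call begins. There is no depth.
- env.job_done(): hands the job in, once; it reports no verdict.
The state is a dict: "clock": time; "joints": joint angles; "joint_vel": joint speeds; "tau": joint torques, N m; "tool_pos": TCP position; "tcp_rot": TCP orientation; "wrist_force": force on the tool from outside, world axes, zero at the start; "torque": the same for the moment, N m; "finger_gap": finger opening in m.
Only numpy, scipy, OpenCV 4.12 (cv2) and the standard library are available. Lean on these libraries where they do the work, as an engineer would, in place of code of your own. Each camera call takes 0.05 s, during which the arm holds its last target.

## Working session

There is one attempt and no reset: what is moved stays moved. The work goes in short steps, Python scripts to look and compute and a tool call to move; the robot and the scene stay as the last step left them, time stands still between calls to the robot, and variables do not carry over. Pictures are saved under pics/ and viewed, and the job is handed in when it is done.

Besides the shell and the picture viewer there is one more tool, called by a JSON object that holds its "op" and its "data", one argument or row to a line. apply_moves: Moves the arm, as the interface text tells. Its arguments: {"type":"object","properties":{"motion":{"type":"array","items":{"type":"array","items":{"type":"number"}}},"hand":{"type":"number"}},"required":["motion"]}

```bash
ls; mkdir -p pics; python3 - <<'E'
from rig import status,cams,env
import cv2,json
s=status.observe(); print(s, env.grasp_offset)
import pickle
d={}
for n in("scene","top"):
    c=cams.snapshot(n); d[n]=c; cv2.imwrite(f"pics/{n}0.png",c["color"]); print(n,c["fx"],c["cx"],c["cy"],c["rvec"],c["tvec"])
pickle.dump(d,open("c0.pkl","wb"))
E
```

```text
pics
{'clock': 0.0, 'joints': array([-1.37449925e+00,  4.94142523e-01,  1.34613138e+00, -3.11613157e-05,
        1.30250079e+00, -9.55272071e-02]), 'joint_vel': array([ 0.00058186,  0.00174958, -0.00054385, -0.00010026,  0.00096961,
       -0.00078855]), 'tau': array([-3.35046519e-03, -8.82173896e+01, -3.83872676e+01, -4.28436724e-04,
        1.00504485e-02, -1.11381888e-05]), 'tool_pos': array([ 0.17971892, -0.59822738,  0.23072545]), 'tcp_rot': array([-0.10239578, -0.69956065, -0.10322947,  0.69962396]), 'wrist_force': array([-0.17006472,  0.10431523, -0.1410863 ]), 'torque': array([ 0.01787276, -0.02513246, -0.01025187]), 'finger_gap': 0.08557359625681848} 0.0187
scene 362.51470433336993 255.82587856029704 184.83051228906047 [ 2.15142992  1.23597665 -0.44358905] [-0.30929975 -0.29536689  1.4899334 ]
top 371.11546758691225 250.8115250043255 185.24436384987823 [ 2.17128422 -2.19567481  0.08908031] [0.03638357 0.57997181 1.35479118]
```

View pics/scene0.png

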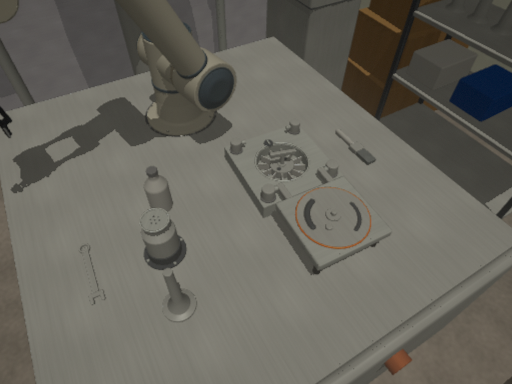

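View pics/top0.png

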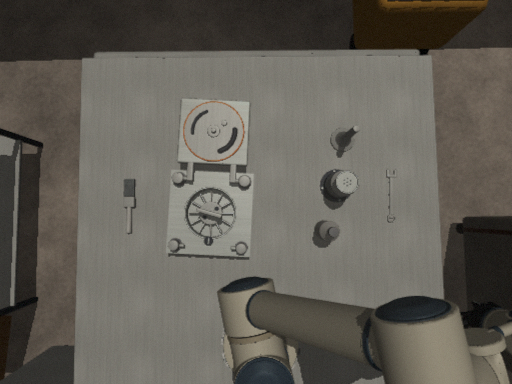

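```bash
cat > h.py <<'E'
import numpy as np,cv2
def K(c): return np.array([[c["fx"],0,c["cx"]],[0,c["fy"],c["cy"]],[0,0,1.]])
def proj(c,P): return cv2.projectPoints(np.array(P,float).reshape(-1,3),np.array(c["rvec"],float),np.array(c["tvec"],float),K(c),None)[0].reshape(-1,2)
def ray(c,uv):
    R=cv2.Rodrigues(np.array(c["rvec"],float))[0]; o=-R.T@np.array(c["tvec"],float)
    d=R.T@np.linalg.inv(K(c))@np.array([uv[0],uv[1],1.]); return o,d/np.linalg.norm(d)
def onz(c,uv,z):
    o,d=ray(c,uv); return o+d*(z-o[2])/d[2]
def tri(c1,u1,c2,u2):
    o1,d1=ray(c1,u1);o2,d2=ray(c2,u2)
    t=np.linalg.lstsq(np.c_[d1,-d2],o2-o1,rcond=None)[0]
    a=o1+d1*t[0];b=o2+d2*t[1]; return (a+b)/2,np.linalg.norm(a-b)
def crop(c,x0,y0,w,h,k,fn):
    im=cv2.resize(c["color"][y0:y0+h,x0:x0+w],None,fx=k,fy=k,interpolation=cv2.INTER_CUBIC)
    for i in range(0,w,10): cv2.putText(im,str(x0+i),(i*k,8),0,.3,(0,0,255)); cv2.line(im,(i*k,9),(i*k,14),(0,0,255))
    for i in range(10,h,10): cv2.putText(im,str(y0+i),(0,i*k+4),0,.3,(0,0,255)); cv2.line(im,(20,i*k),(26,i*k),(0,0,255))
    cv2.imwrite(fn,im)
E
python3 - <<'E'
from h import *; import pickle
d=pickle.load(open("c0.pkl","rb"))
t=d["top"];s=d["scene"]
print(proj(t,[[0,0,0],[.18,-.6,.23],[.7,0,0]]),proj(s,[[0,0,0],[.18,-.6,.23],[.7,0,0]]))
crop(t,160,160,100,100,6,"pics/a.png")
crop(t,300,110,110,140,4,"pics/b.png")
crop(s,215,110,130,110,6,"pics/c.png")
crop(s,70,160,140,170,3,"pics/d.png")
E
```

```text
[[260.77800948 344.11497961]
 [457.19312134 307.44854814]
 [258.31035969 154.2034225 ]] [[180.57036092 112.96499036]
 [ -6.47579692 148.60003066]
 [271.05134649 238.97192338]]
```

View pics/a.png

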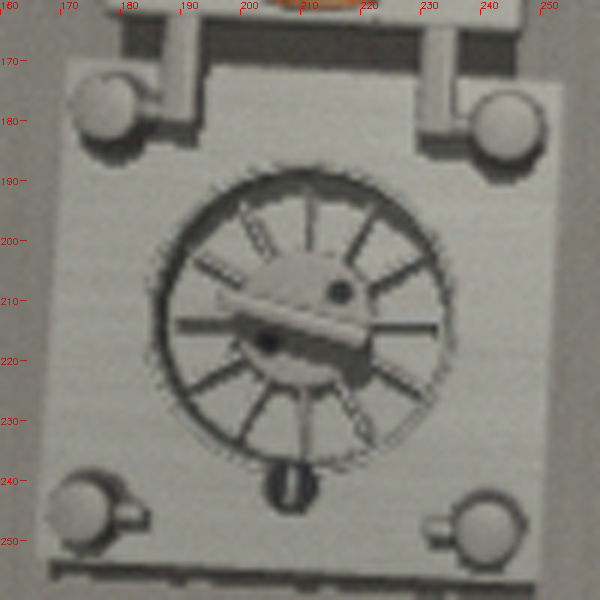

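View pics/b.png

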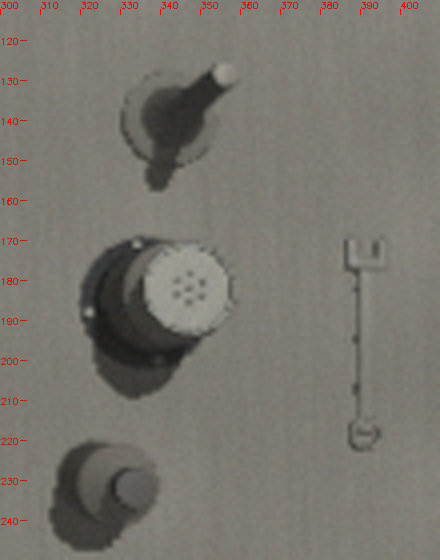

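View pics/c.png

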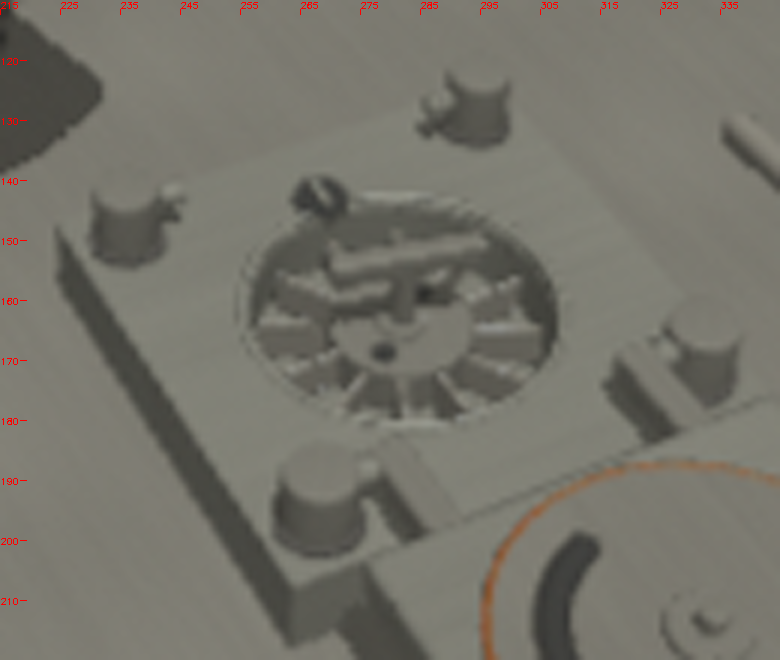

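View pics/d.png

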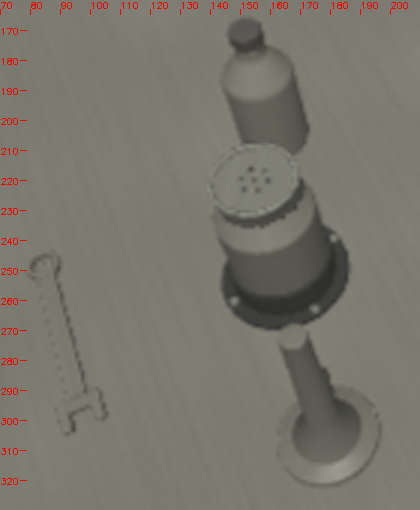

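```bash
python3 - <<'E'
from h import *; import pickle
d=pickle.load(open("c0.pkl","rb"))
t=d["top"];s=d["scene"]
def f(X,Y,x0,y0,k): return ((X+.5)/k-.5+x0,(Y+.5)/k-.5+y0)
# dish via contour of bright
g=t["color"][165:200,330:365].mean(2); m=cv2.morphologyEx((g>125).astype(np.uint8),cv2.MORPH_OPEN,np.ones((3,3)))
cs=max(cv2.findContours(m,0,1)[0],key=cv2.contourArea); e=cv2.fitEllipse(cs); print("dish ell",e, g.max())
ut=(e[0][0]+330,e[0][1]+165); us=f(254,180,70,160,3)
print("dish",ut,onz(t,ut,.158),onz(s,us,.158),tri(t,ut,s,us))
pt=[f(*p,160,160,6) for p in[(105,105),(508,127),(80,511),(487,530)]]
ps=[f(*p,215,110,6) for p in[(322,470),(706,322),(127,187),(478,80)]]
T=[onz(t,p,.097) for p in pt];S=[onz(s,p,.097) for p in ps]
print("pillars",np.round(T,4)[:,:2],np.round(S,4)[:,:2],np.mean(T,0),np.mean(S,0))
bt=[onz(t,f(*p,160,160,6),.1) for p in[(220,299),(368,334)]]
print("bar top",np.round(bt,4),np.mean(bt,0),np.linalg.norm(bt[0]-bt[1]),np.degrees(np.arctan2(*(bt[1]-bt[0])[[1,0]])))
bs=[onz(s,f(*p,215,110,6),.1) for p in[(333,263),(485,240)]]
print("bar sc",np.round(bs,4),np.mean(bs,0),np.linalg.norm(bs[0]-bs[1]),np.degrees(np.arctan2(*(bs[1]-bs[0])[[1,0]])))
# footprint edges for base camera position
for c in(t,s): print("cam",ray(c,(256,192))[0])
print("horn top",onz(t,f(895,0,0,0,4),.19)) if 0 else 0
for n,p,z in[("horn",f(224,75,300,110,4),.19),("bottle",f(134,488,300,110,4),.17)]: print(n,onz(t,p,z))
# self-check reprojection in scene
v=tri(t,ut,s,us)[0]; print(proj(s,v),proj(t,v))
E
```

```text
dish ell ((16.407920837402344, 16.50806999206543), (19.19064712524414, 20.836977005004883), 135.62014770507812) 155.66666666666666
dish (346.40792083740234, 181.50806999206543) [ 0.57880262 -0.28995726  0.158     ] [ 0.57793498 -0.29232433  0.158     ] (array([ 0.57840087, -0.29120569,  0.15777238]), np.float64(0.0024648133465414485))
pillars [[0.6062 0.2889]
 [0.5906 0.0531]
 [0.3708 0.3024]
 [0.3572 0.0675]] [[0.5912 0.053 ]
 [0.6055 0.2887]
 [0.3556 0.0681]
 [0.3766 0.2964]] [0.48118152 0.177982   0.097     ] [0.48225217 0.1765743  0.097     ]
bar top [[0.492  0.2212 0.1   ]
 [0.4708 0.1354 0.1   ]] [0.48136209 0.17829446 0.1       ] 0.08835673743892834 -103.89593371294747
bar sc [[0.4691 0.1357 0.1   ]
 [0.4957 0.219  0.1   ]] [0.48241705 0.17738153 0.1       ] 0.08744230169515166 72.31765150951266
cam [0.47332508 0.03566243 1.39565102]
cam [ 1.18197224 -0.35189275  0.93910734]
horn [ 0.75176094 -0.31750781  0.19      ]
bottle [ 0.41314016 -0.23797969  0.17      ]
[[154.82209149 219.66834201]] [[346.76611955 181.62936748]]
```

```bash
cat > go.py <<'E'
import sys,numpy as np
from scipy.spatial.transform import Rotation as R
from rig import status
s=status.observe(); q=s["tcp_rot"]; r=R.from_quat([q[1],q[2],q[3],q[0]]); M=r.as_matrix()
print("t",s["clock"],"pos",s["tool_pos"].round(4),"F",s["wrist_force"].round(1),"Tq",s["torque"].round(2),"gap",round(s["finger_gap"],4),"j",s["joints"].round(2))
print("tool x",M[:,0].round(4),"y",M[:,1].round(3),"jaw yaw",round(np.degrees(np.arctan2(M[1,1],M[0,1])),2))
if len(sys.argv)>3:
    g=np.array(list(map(float,sys.argv[1:4]))); print("shift cm",((M.T@(g-s["tool_pos"]))*100).round(2))
    yaw=np.radians(float(sys.argv[4])) if len(sys.argv)>4 else np.arctan2(M[1,1],M[0,1])
    y=np.array([np.cos(yaw),np.sin(yaw),0]);x=np.array([0,0,-1.]);T=np.c_[x,y,np.cross(x,y)]
    print("turn deg",np.degrees(R.from_matrix(M.T@T).as_rotvec()).round(2))
E
python3 go.py 0.578 -0.291 0.23
```

```text
t 0.1 pos [ 0.1797 -0.5983  0.2308] F [-0.1  0.4 -0.4] Tq [-0.01  0.02 -0.03] gap 0.0857 j [-1.37  0.49  1.35 -0.    1.3  -0.1 ]
tool x [-2.0e-04  1.1e-03 -1.0e+00] y [ 0.288 -0.958 -0.001] jaw yaw -73.28
shift cm [  0.1  -17.97 -46.98]
turn deg [-0.   -0.01  0.06]
```

{"op": "apply_moves", "data": {
  "motion": [
    [-2,0,0,0,0,0],
    [0,0,0,0,0,0]
  ],
  "hand": -1
}}

```text
clock: 0.3
tool_pos: [0.1796, -0.5978, 0.2503]
tcp_rot: [-0.102, -0.7, -0.104, 0.7]
wrist_force: [-1.0, -0.1, -0.4]
finger_gap: 0.0586
```

```bash
python3 go.py 0.578 -0.291 0.23
```

```text
t 0.3 pos [ 0.1796 -0.5978  0.2503] F [-1.  -0.1 -0.4] Tq [-0.02 -0.02 -0.06] gap 0.0586 j [-1.37  0.48  1.32  0.    1.35 -0.1 ]
tool x [-6.0e-04  3.2e-03 -1.0e+00] y [ 0.288 -0.958 -0.003] jaw yaw -73.28
shift cm [  2.11 -17.92 -46.98]
turn deg [-0.   -0.02  0.19]
```

{"op": "apply_moves", "data": {
  "motion": [
    [0,-1.2,-3,0,0,0],
    [0,-1.5,-4,0,0,0],
    [0,-1.5,-4,0,0,0],
    [0,-1.5,-4,0,0,0],
    [0,-1.5,-4,0,0,0],
    [0,-1.5,-4,0,0,0],
    [0,-1.5,-4,0,0,0],
    [0,-1.5,-4,0,0,0]
  ]
}}

```text
clock: 1.1
tool_pos: [0.4473, -0.3917, 0.2466]
tcp_rot: [-0.098, -0.699, -0.102, 0.701]
wrist_force: [0.8, -0.5, -0.6]
finger_gap: -0.0
```

```bash
python3 go.py 0.578 -0.291 0.21 -73.3
```

```text
t 1.1 pos [ 0.4473 -0.3917  0.2466] F [ 0.8 -0.5 -0.6] Tq [-0.05 -0.02  0.03] gap -0.0 j [-0.82  0.44  1.4   0.    1.31  0.47]
tool x [-0.0036  0.0062 -1.    ] y [ 0.28  -0.96  -0.007] jaw yaw -73.76
shift cm [  3.67  -5.99 -15.37]
turn deg [-0.46  0.1   0.4 ]
```

{"op": "apply_moves", "data": {
  "motion": [
    [0,-1.5,-4,0,0,0.3],
    [0,-1.5,-4,0,0,0],
    [0,-1.3,-3,0,0,0],
    [0,-0.8,-2,0,0,0],
    [1,-0.5,-1.2,0,0,0],
    [1,0,0,0,0,0],
    [0,0,0,0,0,0]
  ]
}}

```text
clock: 1.8
tool_pos: [0.5744, -0.2886, 0.2206]
tcp_rot: [-0.1, -0.698, -0.104, 0.702]
wrist_force: [0.6, -0.3, 0.4]
finger_gap: -0.0002
```

```bash
python3 go.py 0.578 -0.291 0.165 -73.3;  python3 - <<'E'
from h import *; from rig import cams
t=cams.snapshot("top");s=cams.snapshot("scene")
crop(s,100,130,130,130,5,"pics/e.png");crop(t,300,130,100,100,5,"pics/f.png")
E
```

```text
t 1.8 pos [ 0.5744 -0.2886  0.2206] F [ 0.6 -0.3  0.4] Tq [-0.06  0.02  0.02] gap -0.0002 j [-0.56  0.53  1.31  0.    1.31  0.72]
tool x [-0.0059  0.0042 -1.    ] y [ 0.285 -0.958 -0.006] jaw yaw -73.43
shift cm [ 5.56  0.36 -0.3 ]
turn deg [-0.13  0.26  0.33]
```

View pics/e.png

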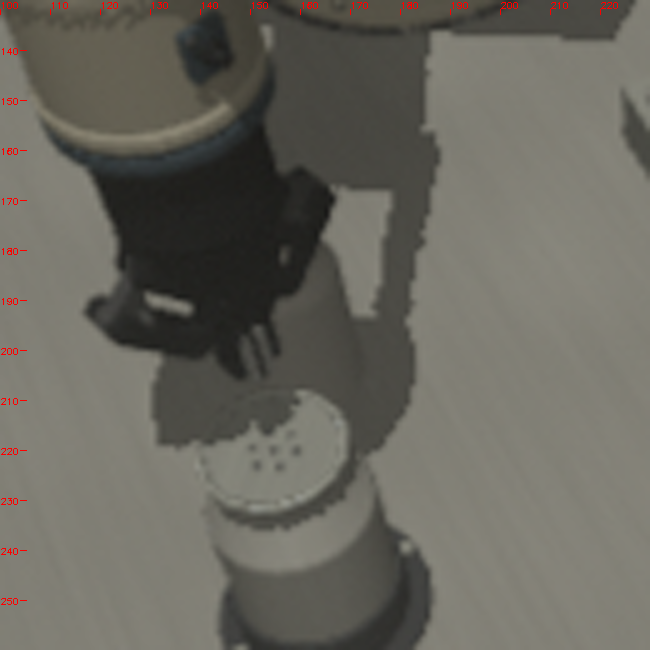

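The scene shot shows the shut fingertips at about (149,204), just above the dish, whose holes centre on about (154,220). The tips are clear of the rim. Descending.

{"op": "apply_moves", "data": {
  "motion": [
    [1.5,0.3,-0.3,0,0.2,0.3],
    [1.5,0,0,0,0,0],
    [1,0,0,0,0,0],
    [0.8,0,0,0,0,0],
    [0,0,0,0,0,0]
  ]
}}

```text
clock: 2.4
tool_pos: [0.5762, -0.2958, 0.1743]
tcp_rot: [0.101, 0.701, 0.099, -0.699]
wrist_force: [0.1, 0.6, -0.4]
finger_gap: -0.0001
```

```bash
python3 go.py 0.578 -0.291 0.148 -73.3
```

```text
t 2.4 pos [ 0.5762 -0.2958  0.1743] F [ 0.1  0.6 -0.4] Tq [-0.   -0.01  0.03] gap -0.0001 j [-0.57  0.58  1.36 -0.    1.2   0.72]
tool x [ 0.0027 -0.0028 -1.    ] y [ 0.279 -0.96   0.003] jaw yaw -73.78
shift cm [ 2.63 -0.42 -0.3 ]
turn deg [-0.48 -0.1  -0.2 ]
```

{"op": "apply_moves", "data": {
  "motion": [
    [0.8,-0.4,-0.2,-0.4,0,0],
    [0.6,0,0,0,0,0],
    [0.3,0,0,0,0,0],
    [0.3,0,0,0,0,0],
    [0.2,0,0,0,0,0]
  ]
}}

```text
clock: 2.9
tool_pos: [0.5776, -0.2918, 0.1526]
tcp_rot: [0.104, 0.701, 0.101, -0.698]
wrist_force: [-3.6, 0.7, 6.4]
finger_gap: -0.0002
```

```bash
python3 go.py 0.578 -0.291 0.148 -73.3
```

```text
t 2.9 pos [ 0.5776 -0.2918  0.1526] F [-3.6  0.7  6.4] Tq [ 0.13  0.43 -0.01] gap -0.0002 j [-0.56  0.6   1.38 -0.    1.15  0.72]
tool x [ 0.0046 -0.0045 -1.    ] y [ 0.286 -0.958  0.006] jaw yaw -73.35
shift cm [ 0.46 -0.06 -0.06]
turn deg [-0.05 -0.18 -0.32]
```

{"op": "apply_moves", "data": {
  "motion": [
    [0.2,0,0,0,0,0],
    [0.2,0,0,0,0,0]
  ]
}}

```text
clock: 3.1
tool_pos: [0.5776, -0.2917, 0.149]
tcp_rot: [0.104, 0.701, 0.101, -0.698]
wrist_force: [-3.5, 0.6, 6.6]
finger_gap: -0.0
```

{"op": "apply_moves", "data": {
  "motion": [
    [0.2,0,0,0,0,0]
  ]
}}

```text
clock: 3.2
tool_pos: [0.5777, -0.2918, 0.1477]
tcp_rot: [0.104, 0.701, 0.1, -0.698]
wrist_force: [-10.1, 4.6, 35.1]
finger_gap: 0.0003
```

{"op": "apply_moves", "data": {
  "motion": [
    [0.2,0,0,0,0,0]
  ]
}}

```text
clock: 3.3
tool_pos: [0.5778, -0.2919, 0.1476]
tcp_rot: [0.105, 0.701, 0.1, -0.698]
wrist_force: [-14.3, 7.6, 43.9]
finger_gap: 0.0001
```

The force jumped from 7 N to 44 N at z 0.1476, so the dish is on its stop. Releasing.

{"op": "apply_moves", "data": {
  "motion": [
    [-0.5,0,0,0,0,0],
    [-1,0,0,0,0,0],
    [-2,0,0,0,0,0],
    [-3,0,0,0,0,0],
    [-2,0,0,0,0,0],
    [0,0,0,0,0,0]
  ]
}}

```text
clock: 3.9
tool_pos: [0.5776, -0.2913, 0.2377]
tcp_rot: [0.105, 0.702, 0.1, -0.697]
wrist_force: [0.8, -0.8, 1.1]
finger_gap: 0.0002
```

```bash
python3 go.py 0.482 0.178 0.22 -15;  python3 - <<'E'
from h import *; from rig import cams
t=cams.snapshot("top");s=cams.snapshot("scene")
crop(s,70,120,160,160,4,"pics/g.png")
E
```

```text
t 3.9 pos [ 0.5776 -0.2913  0.2377] F [ 0.8 -0.8  1.1] Tq [-0.03  0.    0.  ] gap 0.0002 j [-0.56  0.51  1.29 -0.    1.33  0.72]
tool x [ 0.0077 -0.0061 -1.    ] y [ 0.287 -0.958  0.008] jaw yaw -73.33
shift cm [  1.41 -47.71  -4.29]
turn deg [-58.33  -0.06  -0.59]
```

View pics/g.png

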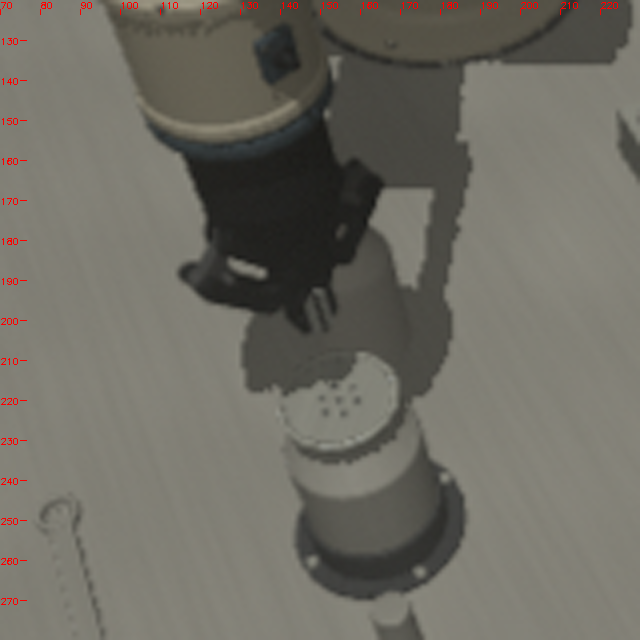

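The dish is back up, with its face still centred near (155,220). The bottle and horn are untouched. Now moving to the pump.

{"op": "apply_moves", "data": {
  "motion": [
    [0,-3,-0.3,0,0,0],
    [0,-4.5,-0.4,0,0,-0.5],
    [0,-4.5,-0.4,0,0,0],
    [0,-4.5,-0.4,0,0,0],
    [0,-4.5,-0.4,0,0,0],
    [0,-4.5,-0.4,0,0,0],
    [0,-4.5,-0.4,0,0,0],
    [0,-4.5,-0.4,0,0,0]
  ],
  "hand": 1
}}

```text
clock: 4.8
tool_pos: [0.5015, 0.0561, 0.2258]
tcp_rot: [-0.096, -0.697, -0.103, 0.703]
wrist_force: [1.0, 0.3, -0.4]
finger_gap: 0.0854
```

{"op": "apply_moves", "data": {
  "motion": [
    [0,0,0,-8.3,0,0],
    [0,0,0,-8.3,0,0],
    [0,0,0,-8.3,0,0],
    [0,0,0,-8.3,0,0],
    [0,0,0,-8.3,0,0],
    [0,0,0,-8.3,0,0],
    [0,0,0,-6,0,0],
    [0,0,0,0,0,0]
  ]
}}

```text
clock: 5.6
tool_pos: [0.4938, 0.0633, 0.2165]
tcp_rot: [-0.417, -0.559, -0.434, 0.571]
wrist_force: [-0.0, 0.1, 0.2]
finger_gap: 0.0854
```

```bash
python3 go.py 0.482 0.178 0.2 -15
```

```text
t 5.6 pos [0.4938 0.0633 0.2165] F [-0.   0.1  0.2] Tq [-0.03 -0.05  0.02] gap 0.0854 j [0.   0.35 1.65 0.01 1.17 0.28]
tool x [-0.0274  0.0087 -0.9996] y [ 0.961 -0.275 -0.029] jaw yaw -15.99
shift cm [  1.78  -4.24 -10.7 ]
turn deg [-1.   -0.06  1.65]
```

{"op": "apply_moves", "data": {
  "motion": [
    [0,-1,-2.5,-1,0,1.6],
    [0,-1,-2.5,0,0,0],
    [0,-1,-2.5,0,0,0],
    [0,-0.7,-2,0,0,0],
    [0,-0.4,-1,0,0,0],
    [0,0,0,0,0,0]
  ]
}}

```text
clock: 6.2
tool_pos: [0.48, 0.1782, 0.2125]
tcp_rot: [-0.423, -0.564, -0.426, 0.567]
wrist_force: [-0.2, -0.1, 0.1]
finger_gap: 0.0856
```

```bash
python3 go.py 0.482 0.178 0.15 -15
```

```text
t 6.2 pos [0.48   0.1782 0.2125] F [-0.2 -0.1  0.1] Tq [-0.02 -0.02 -0.01] gap 0.0856 j [0.24 0.36 1.64 0.   1.15 0.52]
tool x [-6.4e-03 -3.0e-04 -1.0e+00] y [ 0.96  -0.279 -0.006] jaw yaw -16.23
shift cm [ 6.24  0.24 -0.05]
turn deg [-1.23  0.12  0.35]
```

{"op": "apply_moves", "data": {
  "motion": [
    [2,0.2,0,-1.2,0,0.3],
    [2,0,0,0,0,0],
    [1.5,0,0,0,0,0],
    [0.5,0,0,0,0,0],
    [0,0,0,0,0,0]
  ]
}}

```text
clock: 6.7
tool_pos: [0.4823, 0.1739, 0.15]
tcp_rot: [-0.429, -0.562, -0.428, 0.564]
wrist_force: [-0.2, -0.1, -0.3]
finger_gap: 0.0854
```

```bash
python3 go.py 0.482 0.178 0.073 -15;  python3 - <<'E'
from h import *; from rig import cams
t=cams.snapshot("top");s=cams.snapshot("scene")
crop(s,215,80,130,120,5,"pics/i.png")
crop(t,160,160,100,110,5,"pics/j.png")
E
```

```text
t 6.7 pos [0.4823 0.1739 0.15  ] F [-0.2 -0.1 -0.3] Tq [-0.04 -0.05  0.02] gap 0.0854 j [ 0.23  0.44  1.72 -0.    0.99  0.5 ]
tool x [-0.0015 -0.0029 -1.    ] y [ 0.964 -0.266 -0.001] jaw yaw -15.42
shift cm [ 7.7  -0.13 -0.41]
turn deg [-0.42  0.18  0.04]
```

View pics/i.png

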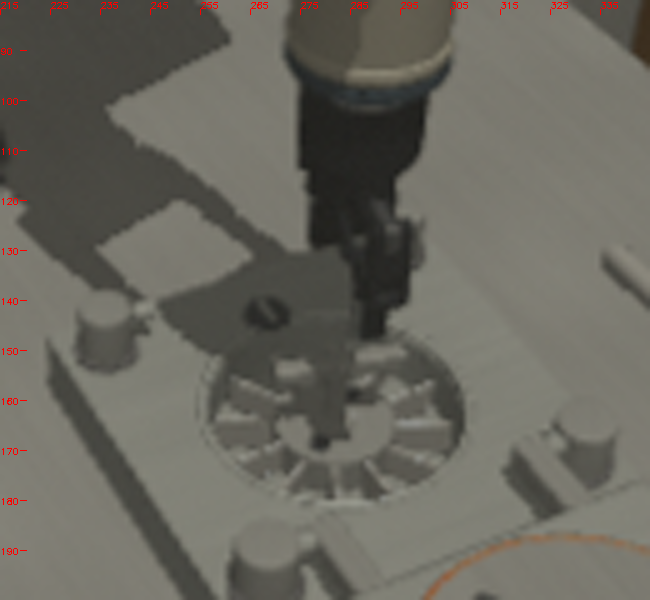

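View pics/j.png

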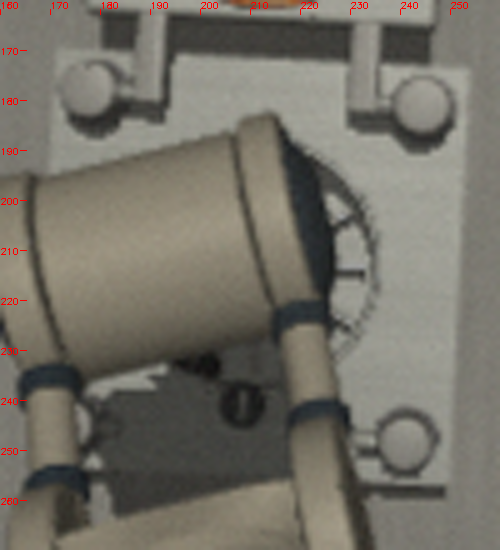

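The scene view shows the open fingers above the bar, with one finger behind it at about (287,147). The bar's two ends show near (272,153) and (290,150), so the bar lies between the jaws. Descending.

{"op": "apply_moves", "data": {
  "motion": [
    [1.5,-0.1,-0.4,-0.4,0.2,0],
    [1.5,0,0,0,0,0],
    [1.5,0,0,0,0,0],
    [1,0,0,0,0,0],
    [0,0,0,0,0,0]
  ]
}}

```text
clock: 7.3
tool_pos: [0.4862, 0.1785, 0.0983]
tcp_rot: [0.431, 0.564, 0.429, -0.558]
wrist_force: [-0.2, -0.1, 0.3]
finger_gap: 0.0852
```

```bash
python3 go.py 0.482 0.178 0.073 -15
```

```text
t 7.3 pos [0.4862 0.1785 0.0983] F [-0.2 -0.1  0.3] Tq [-0.04 -0.02  0.  ] gap 0.0852 j [0.24 0.52 1.76 0.   0.85 0.5 ]
tool x [ 0.0086  0.0027 -1.    ] y [ 0.966 -0.26   0.008] jaw yaw -15.08
shift cm [ 2.53 -0.41  0.17]
turn deg [-0.08 -0.28 -0.43]
```

{"op": "apply_moves", "data": {
  "motion": [
    [1,-0.4,0.2,0,-0.3,-0.4],
    [0.8,0,0,0,0,0],
    [0.6,0,0,0,0,0],
    [0,0,0,0,0,0]
  ]
}}

```text
clock: 7.7
tool_pos: [0.4825, 0.1777, 0.074]
tcp_rot: [0.431, 0.562, 0.43, -0.561]
wrist_force: [0.1, -0.3, 0.3]
finger_gap: 0.0856
```

```bash
python3 go.py 0.482 0.178 0.073 -15;  python3 - <<'E'
from h import *; from rig import cams
s=cams.snapshot("scene")
crop(s,215,80,130,120,5,"pics/k.png")
E
```

```text
t 7.7 pos [0.4825 0.1777 0.074 ] F [ 0.1 -0.3  0.3] Tq [-0.03 -0.02  0.01] gap 0.0856 j [ 0.24  0.56  1.78 -0.    0.8   0.5 ]
tool x [ 2.e-03 -3.e-04 -1.e+00] y [ 0.966 -0.26   0.002] jaw yaw -15.09
shift cm [ 0.09 -0.05 -0.02]
turn deg [-0.09 -0.01 -0.12]
```

View pics/k.png

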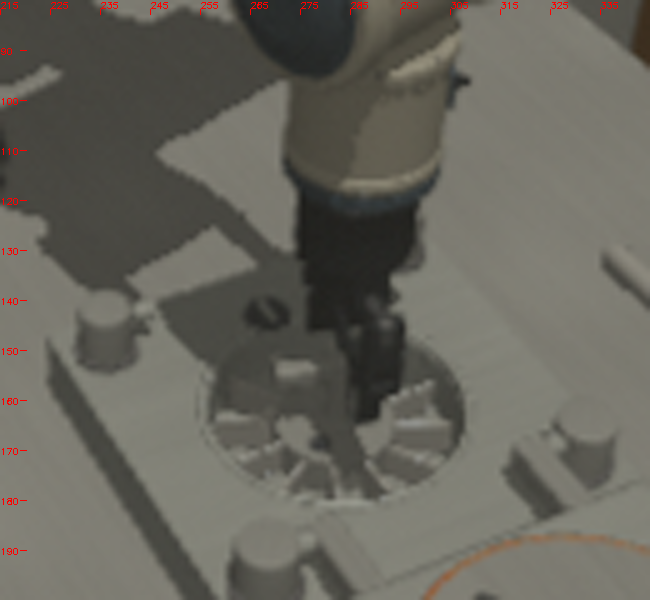

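The front finger tip sits at about (288,163), in front of the bar, and the bar's left end shows at about (272,153). Closing.

{"op": "apply_moves", "data": {
  "motion": [
    [0.1,0,0,0,0,0],
    [0,0,0,0,0,0],
    [0,0,0,0,0,0],
    [0,0,0,0,0,0],
    [0,0,0,0,0,0],
    [0,0,0,0,0,0]
  ],
  "hand": -1
}}

```text
clock: 8.35
tool_pos: [0.4827, 0.1778, 0.0739]
tcp_rot: [0.431, 0.562, 0.429, -0.561]
wrist_force: [-0.4, -0.3, -5.7]
finger_gap: 0.0128
```

```bash
python3 go.py 0.482 0.178 0.073 -15
```

```text
t 8.35 pos [0.4827 0.1778 0.0739] F [-0.4 -0.3 -5.7] Tq [ 0.01 -0.02  0.  ] gap 0.0128 j [ 0.24  0.56  1.78 -0.    0.79  0.5 ]
tool x [ 0.0027  0.     -1.    ] y [ 0.966 -0.26   0.003] jaw yaw -15.09
shift cm [ 0.09 -0.07 -0.  ]
turn deg [-0.09 -0.04 -0.15]
```

{"op": "apply_moves", "data": {
  "motion": [
    [-0.4,0,0,0,0,0],
    [-0.5,0,0,0,0,0],
    [-0.5,0,0,0,0,0],
    [0,0,0,0,0,0]
  ]
}}

```text
clock: 8.75
tool_pos: [0.4823, 0.1777, 0.0888]
tcp_rot: [0.43, 0.562, 0.43, -0.561]
wrist_force: [-0.1, 0.5, -4.6]
finger_gap: 0.0128
```

```bash
python3 go.py 0.4825 0.178 0.19 -15.1
```

```text
t 8.75 pos [0.4823 0.1777 0.0888] F [-0.1  0.5 -4.6] Tq [-0.01 -0.06  0.04] gap 0.0128 j [ 0.24  0.54  1.77 -0.    0.83  0.5 ]
tool x [ 1.8e-03 -3.0e-04 -1.0e+00] y [ 0.966 -0.26   0.002] jaw yaw -15.09
shift cm [-10.12   0.03  -0.04]
turn deg [ 0.01 -0.01 -0.1 ]
```

{"op": "apply_moves", "data": {
  "motion": [
    [-0.8,0,0,0,0,-0.1],
    [-1,0,0,0,0,0],
    [-1,0,0,0,0,0],
    [-0.8,0,0,0,0,0],
    [0,0,0,0,0,0]
  ]
}}

```text
clock: 9.25
tool_pos: [0.4824, 0.1777, 0.1287]
tcp_rot: [0.43, 0.562, 0.43, -0.561]
wrist_force: [0.1, -0.0, -5.8]
finger_gap: 0.0129
```

```bash
python3 go.py 0.4825 0.178 0.192 -15.1; python3 - <<'E'
from h import *; from rig import cams
s=cams.snapshot("scene")
crop(s,215,80,130,120,5,"pics/l.png")
E
```

```text
t 9.25 pos [0.4824 0.1777 0.1287] F [ 0.1 -0.  -5.8] Tq [0.03 0.01 0.  ] gap 0.0129 j [0.24 0.47 1.74 0.   0.93 0.5 ]
tool x [ 9.e-04  4.e-04 -1.e+00] y [ 0.966 -0.26   0.001] jaw yaw -15.09
shift cm [-6.33  0.   -0.03]
turn deg [ 0.01 -0.04 -0.04]
```

View pics/l.png

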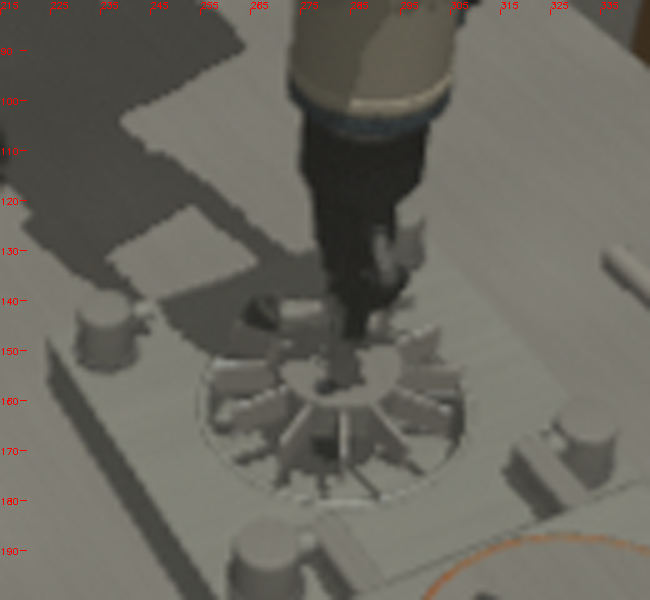

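The rotor hangs level from the fingers, with its hub at about (278,158), and is coming straight out of the bore. Continuing the lift.

{"op": "apply_moves", "data": {
  "motion": [
    [-1,0,0,0,0,0],
    [-1,0,0,0,0,0],
    [-1,0,0,0,0,0],
    [-1,0,0,0,0,0],
    [-1,0,0,0,0,0],
    [-1,0,0,0,0,0],
    [-0.8,0,0,0,0,0],
    [0,0,0,0,0,0]
  ]
}}

```text
clock: 10.1
tool_pos: [0.482, 0.1776, 0.2025]
tcp_rot: [0.43, 0.561, 0.43, -0.561]
wrist_force: [0.3, -0.9, -5.9]
finger_gap: 0.0126
```

{"op": "apply_moves", "data": {
  "motion": [
    [0,0,0,0,0,0],
    [0,0,0,0,0,0],
    [0,0,0,0,0,0],
    [0,0,0,0,0,0],
    [0,0,0,0,0,0]
  ]
}}

```text
clock: 10.6
tool_pos: [0.4813, 0.1774, 0.2013]
tcp_rot: [-0.43, -0.561, -0.43, 0.562]
wrist_force: [0.1, 0.9, -6.1]
finger_gap: 0.0126
```

```bash
python3 go.py 0.4825 0.178 0.192 -15.1; python3 - <<'E'
from h import *; from rig import cams
import pickle
s=cams.snapshot("scene");t=cams.snapshot("top")
pickle.dump((s,t),open("c1.pkl","wb"))
crop(s,215,70,130,120,5,"pics/m.png")
cv2.imwrite("pics/n.png",np.hstack([s["color"][:, :400],t["color"][:, 100:500]]))
E
```

```text
t 10.6 pos [0.4813 0.1774 0.2013] F [ 0.1  0.9 -6.1] Tq [ 0.01  0.01 -0.  ] gap 0.0126 j [0.24 0.37 1.66 0.   1.11 0.5 ]
tool x [-1.9e-03 -2.0e-04 -1.0e+00] y [ 0.966 -0.26  -0.002] jaw yaw -15.09
shift cm [ 0.93  0.11 -0.09]
turn deg [0.01 0.04 0.1 ]
```

View pics/m.png

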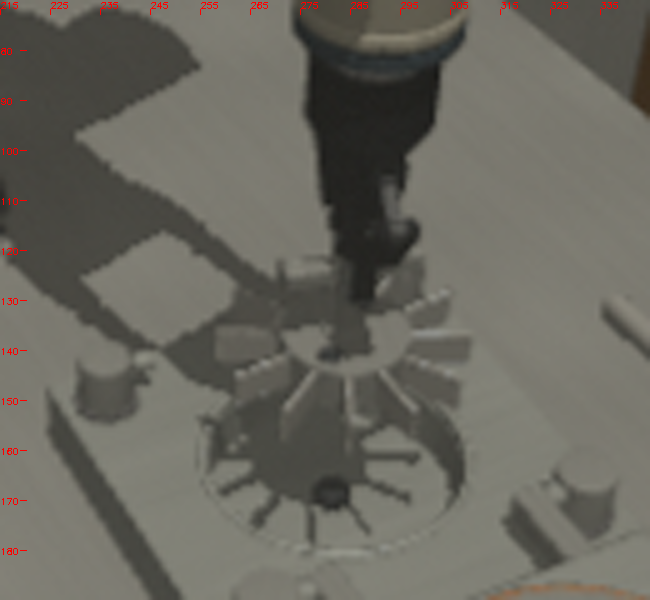

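View pics/n.png

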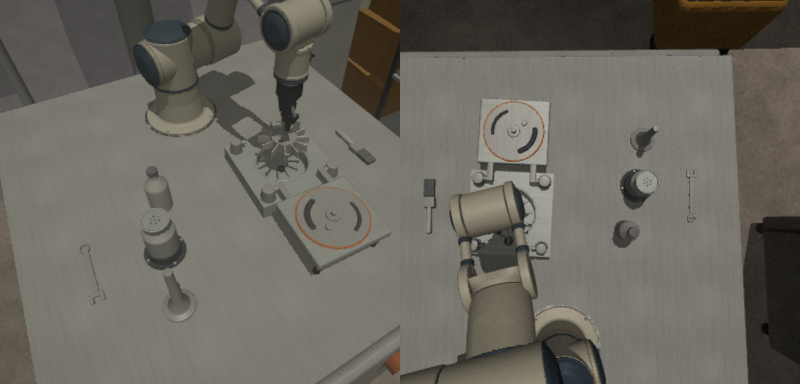

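```bash
python3 - <<'E'
from h import *; import pickle
s,t=pickle.load(open("c1.pkl","rb"))
a=np.linspace(0,2*np.pi,73); c=s["color"].copy()
for r,z,col in((.042,.169,(0,0,255)),(.082,.169,(0,255,0)),(.088,.055,(255,0,0))):
    for p in proj(s,np.c_[.4815+r*np.cos(a),.1775+r*np.sin(a),0*a+z]): c[int(round(p[1])),int(round(p[0]))]=col
crop(dict(color=c),215,70,130,120,5,"pics/o.png")
from rig import status
print(abs(status.observe()["joint_vel"]).max())
E
```

```text
0.002594726135559908
```

View pics/o.png

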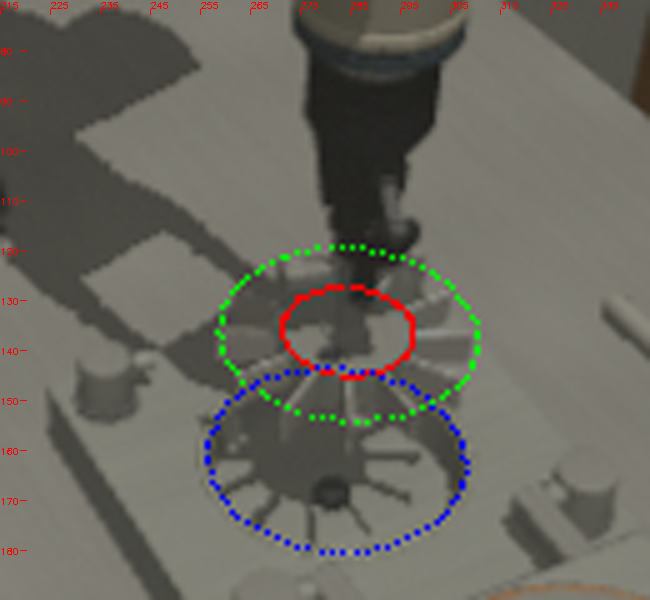

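The hub and vanes line up with the predicted level circles, so the rotor is level, over the bore and still. Handing in.

```bash
python3 -c "
from rig import env,status
print(env.job_done()); s=status.observe(); print(s['clock'],s['tool_pos'],s['finger_gap'])"
```

```text
the job is handed in; nothing more can be done
None
the job is handed in; nothing more can be done
```

I wet the fingertips first, then lifted the rotor out of the pump, and handed the job in at about 10.7 s with it still held over the bore.

- **Dish:** I pressed it with the shut fingertips to its stop. The tool tip went from about 0.158 m down to 0.1476 m, and the force jumped to about 44 N on the stop. The next picture showed the dish back up.
- **Rotor:** I gripped the T-handle's bar at a measured finger gap of 12.8 mm and lifted it straight up by about 127 mm. That puts its underside about 8 cm above the pump bed's top face.
- **Last checks:** The wrist carried a steady load of about 6 N, the tool was within 0.15° of vertical, and the joints were at rest. In the scene picture the hub and vanes sat on the level circles I predicted over the bore. The bottle, horn, spanner and brush looked unmoved.
- **What disagreed:** The two cameras differed by about 2 mm on positions and about 4° on the bar's direction. I used a mean of the two, and the grasp settled without trouble. After hand-in the state could no longer be read, so the last second is not confirmed by a reading.

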